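# Fold out the prop leg of a counter sign

### The job

Two counter signs lie face down on the white counter, each with a wooden prop leg half raised on its back. Get the one with round ends ready to stand: swing its prop leg out, up and over, until it rests against its stop, and take the hand away. Leave the leg of the square-cornered sign as it is.

Things in the scene. Friction and masses are not known exactly. Their poses are not given: they have to be found in the camera images.
- round_sign: Grey board, yellow underneath, round ends (racetrack), 260 long (x), 190 wide (y), 18 mm thick, face down, fixed. Origin: centre of underside, z up. Wooden leg on its centre line: 130 long from the hinge, 50 wide, 8 mm thick, black rubber foot end. Hinge line along y at x -55, z 30 mm; folded, the leg runs along +x. Steel cheeks at y +-32, top z 39; stop plate just behind (-x), top z 57 mm.
- round_leg (a joint): Its leg's angle, rad: 0 folded flat, 1.57 straight up, 1.85 (106 deg) at the stop, leaning to -x. Foot end in the board's frame: x -55 + 130 cos q, z 30 + 130 sin q mm. Starts at 0.7 to 1.05. Friction (0.11 N m) keeps it where it is left; 1 to 3 N at the foot end swings it, pushed from underneath (+x side) along its arc: a level push slides along the leg and may bind while it is low.
- square_sign: The other sign, to be left alone: a square-cornered grey board, yellow underneath, also 260 x 190 x 18 mm, face down and fixed, with the same leg and hinge in the same place. Origin: centre of its underside; x along its length, z up.
- square_tip (a point): Middle of the foot end of the square-cornered sign's leg, 130 mm from its hinge; it must stay where it is.

How it is judged:
At the end, for the whole second after the job is handed in: The leg of the round-ended sign is at rest within about 10 degrees (0.18 rad) of its stop at 1.85 rad (value of joint round_leg above 1.67 rad and velocity of joint round_leg between -0.05 and 0.05 rad/s); the robot touches nothing.
It fails at once if the foot end of the square-cornered sign's leg is moved by more than 20 mm (distance of square_tip from where it was at the start of the episode above 0.02 m).
It also fails if it takes over 35 s, if anything falls off the work surface, if the arm or the gripper's body presses on something with over 40 N, if the wrist force passes 120 N, or if a joint passes its speed limit or range.

### The arm

A 6-joint arm with a two-finger parallel gripper is mounted at the origin on the work surface. World frame = base frame: x ahead of the robot, y to its left, z up, the work surface at z = 0. Lengths are in m, angles in rad, forces in N, time in s.
With the tool pointing down it reaches from about 0.375 to 0.9 m from the base axis. Payload 3.1 kg.
Tool frame: the origin (TCP) lies on the centre line of the jaws, within the pads' length; the fingertips stand ahead of it and the grasp point (between the pads) lies 3 mm ahead of it (robot.tip_reach is the z of the fingertips in the tool frame, in m); z points along the fingers, y is the line along which they close (so a half turn about z gives the same grasp; the last joint's range is limited). The gripper opens to 87 mm and grips with 3 to 60 N. Pads are 19 mm wide; open, the fingers measure 117 mm over their backs; the gripper's body (75 mm by 190 mm) begins 51 mm behind the grasp point.
Start: joints at [1.085, 0.527, 1.433, -0, 1.181, -0.178], TCP at [0.189, 0.596, 0.245] pointing down, gripper open.
Joint ranges: [-3.08, 3.08], [-0.75, 2.2], [0.22, 2.44], [-1.43, 4.57], [0, 2.65], [-2.85, 2.85]. Speed limits (rad/s): [2.79, 2.79, 3.14, 3.14, 3.14, 3.14].

### API

Orientations are given as a unit quaternion [x, y, z, w].
In Python, from rig import sensors, eyes, ticket, robot gives the robot as it stands.
- The arm moves only by the tool drive_tool, never from a script. Its argument "deltas" is a list that holds one entry, the list of rows, each a list of 6 numbers: the shift along the tool's x, y, z in mm, then the turn, a rotation vector about the tool's x, y, z in rad. A call has 1 to 8 rows; each row shifts and turns the commanded pose from where the row before left it, along the tool's axes as they then stand; what a row does not reach is not made up. A row lasts 1/12 s, in which the tool goes at most 41.7 mm and 7.16 degrees, less where a joint would pass 70% of its speed; a pose out of reach is approached as far as the arm can. A call is refused whole if a number of a shift passes 41.7 or a number of a turn 0.125, either way. A call with a gripper value outside its range is refused whole. "gripper" is the opening in per cent of the stroke, from 0 (shut) to 100 (fully open), set as the call begins (left out, the last holds). The fingers move at their own pace and stop on an object; "squeeze" is the grip in N (left out, the last holds). Time passes only in rows, so rows that do not move let the fingers close. It gives the time, the measured TCP pose, the force, the opening and the grip force at its end, in the units of the state.
- sensors.get_obs(): the state, without advancing time (a new reading comes with each control period).
- eyes.camera(name): name is "scene" or "top" or "wrist"; returns a dict with "img" (480x640x3 uint8, red, green, blue), "fov_y" (degrees; the focal length in pixels is half the picture's height over the tangent of half this angle, whatever the lens; pixels are square), "cx", "cy" (the principal point, pixels), "xyz" and "attitude" of the camera in the world; the wrist camera has in their place "hand_eye" (4x4, takes a point from camera to tool coordinates, whose origin is the TCP and whose axes are the flange's). Camera axes: x right, y up, looking along -z (the intrinsics and any distortion apply to the point x, -y, -z); pixel columns grow to the right and rows downward; lengths in m; the calibration is good to about 2 mm. A picture is of the moment at which its call begins: read the wrist's pose just before it. There is no depth.
- ticket.hand_in(): hands the job in; it is judged then, once.
The state is a dict: "time": time; "q": joint angles; "joint_velocities": joint speeds; "joint_torque": joint torques, N m; "position": TCP position; "tool_rot": TCP orientation; "ft_force": force on the tool from outside, world axes, zero at the start; "moment": the same for the moment, N m; "grip_width": finger opening in m; "grip_force": force on a finger pad.
Only numpy, scipy, OpenCV 4.12 (cv2) and the standard library are available. Lean on these libraries where they do the work, as an engineer would, in place of code of your own. Each camera call takes 0.05 s, during which the arm holds its last target. There are 200 camera calls.

## Working session

There is one attempt and no reset: what is moved stays moved. The work goes in short steps, Python scripts to look and compute and a tool call to move; the robot and the scene stay as the last step left them, time stands still between calls to the robot, and variables do not carry over. Pictures are saved under pics/ and viewed, at most 10 in all, crops included, and the job is handed in when it is done.

Besides the shell and the picture viewer there is one more tool, called after "Emit:" as name(argument=value, ...), one argument or row to a line, values as JSON. drive_tool: Moves the arm, as the interface text tells. Its arguments: {"type":"object","properties":{"deltas":{"type":"array"},"gripper":{"type":"number"},"squeeze":{"type":"number"}},"required":["deltas"]}

```bash
mkdir -p pics; python3 - <<'E'
from rig import sensors, eyes, robot
import cv2,json
o=sensors.get_obs();print(o['time'],o['position'],o['tool_rot'],robot.tip_reach)
for n in('scene','top'):
    c=eyes.camera(n);cv2.imwrite(f'pics/{n}0.png',c['img'][:,:,::-1]);print({k:v for k,v in c.items() if k!='img'})
E
```

```text
0.0 [0.18900578 0.59501221 0.24358577] [ 1.53294976e-01  9.88179880e-01 -1.02534825e-03 -3.52338106e-04] 0.022
{'fov_y': 53.05531738493638, 'cx': 321.58752911130415, 'cy': 234.5456952084721, 'xyz': array([1.02395633, 0.13982608, 0.57413696]), 'attitude': array([0.2272972 , 0.29651893, 0.72691176, 0.57620465])}
{'fov_y': 45.30081984663486, 'cx': 322.2735360747586, 'cy': 245.40011275451295, 'xyz': array([0.48538764, 0.02412829, 0.90988165]), 'attitude': array([ 1.65618058e-05,  2.09406324e-02,  7.10932988e-01, -7.02947919e-01])}
```

View pics/top0.png

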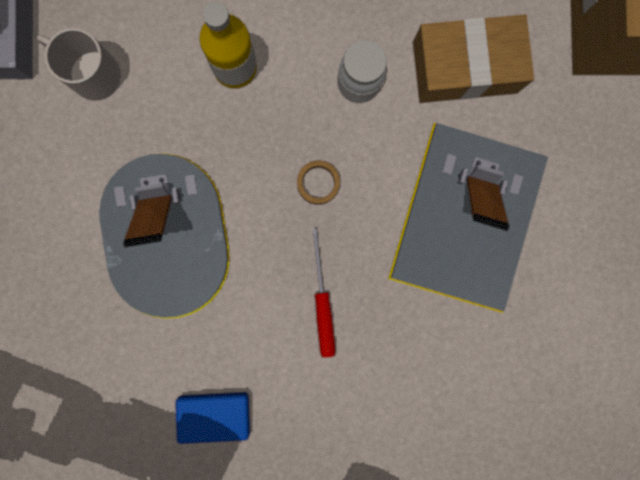

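View pics/scene0.png

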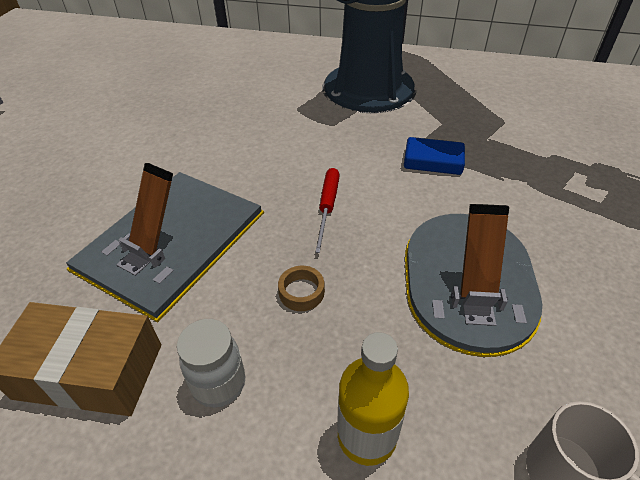

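The top view shows the round sign on the left (centre about (163,235), leg foot near (143,241), hinge near (155,195)). The scene view shows its foot at about (489,210). Next I'll compute positions.

```bash
cat > h.py <<'E'
import numpy as np,cv2
from scipy.spatial.transform import Rotation as R
def ray(c,uv):
    f=240/np.tan(np.radians(c['fov_y']/2))
    d=np.array([(uv[0]-c['cx'])/f,-(uv[1]-c['cy'])/f,-1])
    return np.array(c['xyz']),R.from_quat(c['attitude']).apply(d)
def plane(c,uv,z):
    p,d=ray(c,uv);return p+d*(z-p[2])/d[2]
def tri(a,b):
    (p,d),(q,e)=a,b
    s=np.linalg.lstsq(np.c_[d,-e],q-p,rcond=None)[0]
    return (p+d*s[0]+q+e*s[1])/2,np.linalg.norm(p+d*s[0]-q-e*s[1])
E
python3 - <<'E'
from rig import eyes
from h import *
t=eyes.camera('top');s=eyes.camera('scene')
print(t.keys())
im=t['img'].astype(int);print(im[270,160],im[60,300],im[242,140],im[222,150])
m=((im[...,2]-im[...,0]>5)&(im.sum(2)>200)&(im.sum(2)<420)).astype('uint8')
m[:, 260:]=0; m[:130]=0; m[340:]=0
m=cv2.morphologyEx(m,cv2.MORPH_OPEN,np.ones((3,3),'uint8'))
h=cv2.convexHull(max(cv2.findContours(m,0,1)[0],key=cv2.contourArea))[:,0]
w=np.array([plane(t,u,.018)[:2] for u in h]).astype('float32')
print(cv2.minAreaRect(w), h.min(0),h.max(0))
# foot black centre in both
for c,(u0,u1,v0,v1) in((t,(115,175,225,252)),(s,(460,520,196,222))):
    g=c['img'][v0:v1,u0:u1].astype(int).sum(2)<100
    k,l,st,ce=cv2.connectedComponentsWithStats(g.astype('uint8'))
    i=1+st[1:,4].argmax();print(st[i],ce[i]+[u0,v0]); c['f']=ce[i]+[u0,v0]
print(tri(ray(t,t['f']),ray(s,s['f'])))
a=cv2.resize(t['img'][130:330,80:250],None,fx=3,fy=3);b=cv2.resize(s['img'][180:380,390:560],None,fx=2.3,fy=3)
cv2.imwrite('pics/z.png',np.hstack([a[:600],b[:600]])[:,:800,::-1])
E
```

```text
dict_keys(['img', 'fov_y', 'cx', 'cy', 'xyz', 'attitude'])
[ 95  97 101] [147 135 127] [20 19 11] [69 42 15]
((0.5310950875282288, 0.24286620318889618), (0.24826715886592865, 0.1816999316215515), 8.391593933105469) [100 155] [225 314]
[  9   0  41  21 298] [143.60402685 238.65436242]
[  8   8  41  18 375] [488.18133333 209.47733333]
(array([0.51983278, 0.2408986 , 0.13416346]), np.float64(0.001610715957496986))
```

View pics/z.png

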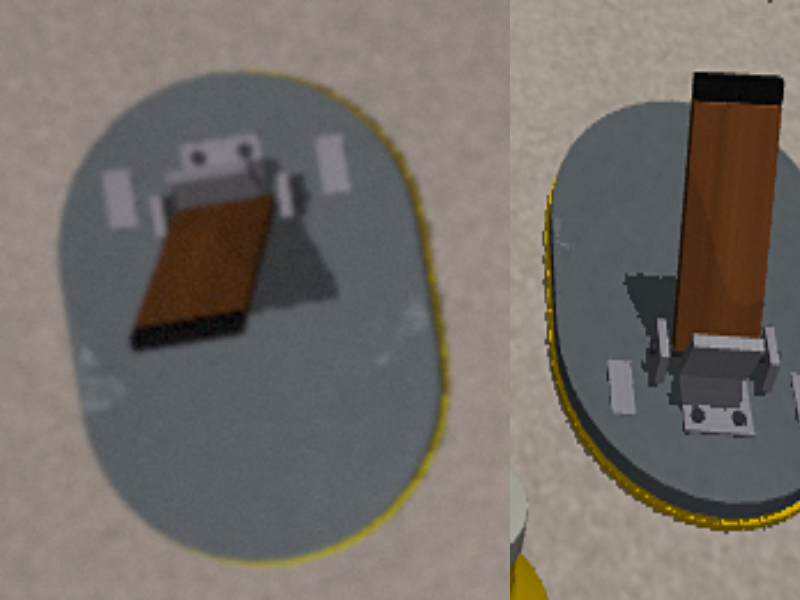

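The leg is at about 1.0 rad, the hinge at about (0.586, 0.251), and board +x points at yaw 188.4°, towards the robot. I'll shut the fingers, go to the robot side of the leg, and push away from the robot.

Emit:
drive_tool(
  deltas=[
    [[-23, -16, 0, 0, 0, 0], [-23, -16, 0, 0, 0, 0], [-23, -16, 0, 0, 0, 0], [-23, -16, 0, 0, 0, 0], [-23, -16, 0, 0, 0, 0], [-23, -16, 0, 0, 0, 0], [-23, -16, 0, 0, 0, 0], [-23, -16, 0, 0, 0, 0]],
  ],
  gripper=0,
)

```text
time: 0.87
position: [0.3264, 0.4167, 0.2445]
tool_rot: [0.153, 0.988, -0.0, -0.0]
ft_force: [-0.2, 0.6, 0.5]
grip_width: 0.0416
grip_force: 0.0
```

Emit:
drive_tool(
  deltas=[
    [[-23, -16, 0, 0, 0, 0], [-23, -16, 0, 0, 0, 0], [-23, -16, 0, 0, 0, 0], [-23, -16, 0, 0, 0, 0], [0, 0, 0, 0, 0, -0.114], [0, 0, 0, 0, 0, -0.114], [0, 0, 0, 0, 0, -0.114], [0, 0, 0, 0, 0, -0.114]],
  ],
)

```text
time: 1.53
position: [0.3943, 0.3286, 0.2444]
tool_rot: [-0.076, 0.997, -0.0, -0.0]
ft_force: [0.4, 0.1, -0.1]
grip_width: 0.0005
grip_force: 0.0
```

Emit:
drive_tool(
  deltas=[
    [[-14.4, -26.2, 0, 0, 0, 0], [-14.4, -26.2, 0, 0, 0, 0], [-14.4, -26.2, 0, 0, 0, 0], [-14.4, -26.2, 0, 0, 0, 0], [0, 0, 27, 0, 0, 0], [0, 0, 27, 0, 0, 0], [0, 0, 27, 0, 0, 0], [0, 0, 27, 0, 0, 0]],
  ],
)

```text
time: 2.2
position: [0.4669, 0.2335, 0.1357]
tool_rot: [-0.074, 0.997, 0.0, 0.0]
ft_force: [0.2, 0.5, 0.2]
grip_width: 0.0006
grip_force: 0.0
```

```bash
python3 - <<'E'
from rig import sensors, eyes
import cv2
o=sensors.get_obs();print(o['position'],o['ft_force'])
c=eyes.camera('scene');cv2.imwrite('pics/s1.png',c['img'][:,:,::-1])
E
```

```text
[0.46692503 0.23354185 0.13567124] [0.1655273  0.49870231 0.21090965]
```

View pics/s1.png

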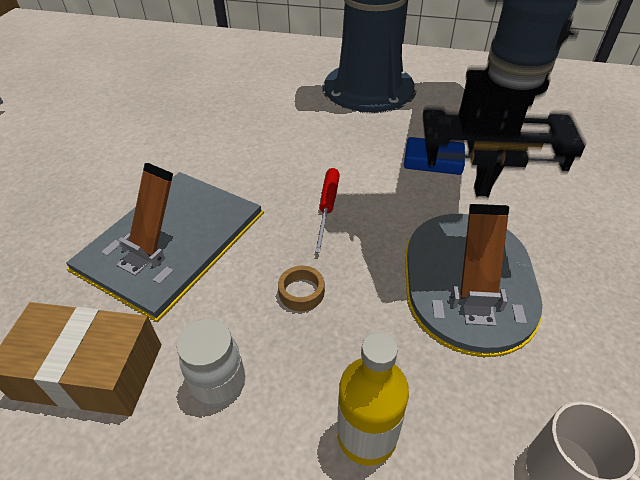

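The fingertips (at about (485,190)) are lined up behind the foot (489,210). Pushing now.

Emit:
drive_tool(
  deltas=[
    [[-9, 0, 0, 0, 0, 0], [-9, 0, 0, 0, 0, 0], [-9, 0, 0, 0, 0, 0], [-9, 0, 0, 0, 0, 0], [-9, 0, 0, 0, 0, 0], [-9, 0, 0, 0, 0, 0], [-9, 0, 0, 0, 0, 0], [-9, 0, 0, 0, 0, 0]],
  ],
)

```text
time: 2.92
position: [0.5389, 0.2447, 0.137]
tool_rot: [-0.074, 0.997, 0.0, 0.0]
ft_force: [-1.7, -0.6, -0.0]
grip_width: 0.0005
grip_force: 0.7
```

Emit:
drive_tool(
  deltas=[
    [[-8, 0, 0, 0, 0, 0], [-8, 0, 0, 0, 0, 0], [-8, 0, 0, 0, 0, 0], [-8, 0, 0, 0, 0, 0], [-6, 0, 0, 0, 0, 0], [-4, 0, 0, 0, 0, 0], [-4, 0, 0, 0, 0, 0], [-4, 0, 0, 0, 0, 0]],
  ],
)

```text
time: 3.58
position: [0.5869, 0.2519, 0.1361]
tool_rot: [-0.074, 0.997, -0.0, -0.001]
ft_force: [-2.0, -0.3, -1.4]
grip_width: 0.0004
grip_force: 0.6
```

```bash
python3 - <<'E'
from rig import sensors, eyes
import cv2
o=sensors.get_obs();print(o['position'],o['ft_force'])
c=eyes.camera('scene');cv2.imwrite('pics/s2.png',cv2.resize(c['img'][60:380,360:620,::-1],None,fx=1.8,fy=1.8))
E
```

```text
[0.58693873 0.25186459 0.1360716 ] [-1.97823658 -0.25189786 -1.42621729]
```

View pics/s2.png

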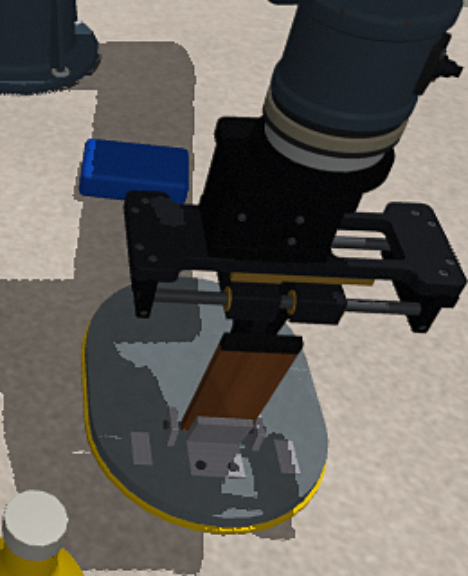

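The leg is past vertical, with the foot at crop position (260,342). I'll creep forward until the force rises at the stop.

Emit:
drive_tool(
  deltas=[
    [[-2, 0, 0, 0, 0, 0], [-2, 0, 0, 0, 0, 0], [-2, 0, 0, 0, 0, 0], [-1.5, 0, 0, 0, 0, 0], [-1, 0, 0, 0, 0, 0], [0, 0, 0, 0, 0, 0]],
  ],
)

```text
time: 4.13
position: [0.5951, 0.253, 0.1364]
tool_rot: [-0.074, 0.997, -0.0, -0.001]
ft_force: [-2.4, -0.9, 0.9]
grip_width: 0.0005
grip_force: 1.3
```

Emit:
drive_tool(
  deltas=[
    [[-1.5, 0, 0, 0, 0, 0], [-1, 0, 0, 0, 0, 0], [-1, 0, 0, 0, 0, 0], [0, 0, 0, 0, 0, 0], [0, 0, 0, 0, 0, 0]],
  ],
)

```text
time: 4.55
position: [0.5957, 0.2531, 0.1363]
tool_rot: [-0.074, 0.997, -0.001, -0.004]
ft_force: [-8.2, -2.1, 4.5]
grip_width: 0.0003
grip_force: 4.4
```

The force has risen to 8 N with the tool stalled, so the leg is at its stop. Backing off.

Emit:
drive_tool(
  deltas=[
    [[6, 0, 0, 0, 0, 0], [10, 0, 0, 0, 0, 0], [25, 0, 0, 0, 0, 0], [30, 0, 0, 0, 0, 0], [30, 0, 0, 0, 0, 0], [30, 0, -20, 0, 0, 0], [0, 0, -30, 0, 0, 0], [0, 0, 0, 0, 0, 0]],
  ],
)

```text
time: 5.22
position: [0.4714, 0.2352, 0.191]
tool_rot: [-0.074, 0.997, 0.001, 0.005]
ft_force: [1.4, 0.1, 0.2]
grip_width: 0.0004
grip_force: 0.0
```

```bash
python3 - <<'E'
from rig import sensors, eyes
from h import *
o=sensors.get_obs();print(o['position'],o['ft_force'])
t=eyes.camera('top');c=eyes.camera('scene')
a=cv2.resize(t['img'][130:330,80:250],None,fx=2,fy=2);b=cv2.resize(c['img'][180:380,390:560],None,fx=2,fy=2)
cv2.imwrite('pics/s3.png',np.hstack([a,b])[:,:,::-1])
E
```

```text
[0.47142408 0.23519586 0.19104811] [1.43618527 0.05463604 0.17509739]
```

View pics/s3.png

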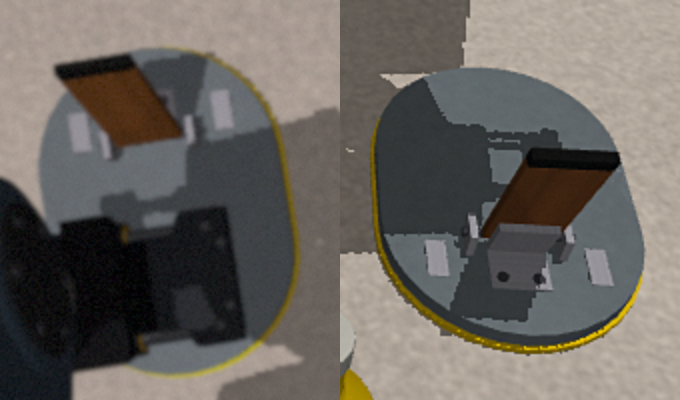

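The leg leans away from the robot and the hand is clear. The foot is at top (127,163) and scene (506,259). I'll check the angle, then hand in.

```bash
python3 - <<'E'
from rig import eyes,ticket
from h import *
t=eyes.camera('top');s=eyes.camera('scene')
p,e=tri(ray(t,(127,163)),ray(s,(506,259)))
x=np.dot(p[:2]-[.5855,.251],[.989,.146]);q=np.pi/2+np.arctan2(x,p[2]-.03);print(p,e,q)
if q>1.75: print(ticket.hand_in())
E
```

```text
[0.61900802 0.2576696  0.14964119] 0.0009927770592033907 1.8485549714303495
the job is handed in; nothing more can be done
None
```

The round-ended sign's leg is resting at its stop (measured at about 1.85 rad), the hand is clear, I did not touch the square-cornered sign, and the job is handed in.

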